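Unlock the sample tray and show its ball to the inspection camera

TASK

Wind the hand crank anticlockwise (seen from above) about two full turns until it stops, so that the keeper jaw draws back off the sample tray. Then lift the tray by its bridge handle, keeping it level so that the loose steel ball never leaves its pocket, and carry it to the upward-looking camera. Finish still holding the tray in the gripper, level and still, with the ball's pocket centred over the camera lens and about 5 cm above it; leave the other things on the bench alone.

Things in the scene. Friction and masses are not known exactly. Their poses are not given: they have to be found in the camera images.
- fixture: fixed grey-painted metal fixture, deck 150 x 310 x 15 mm, lying on the bench; origin on the bench near the deck's middle; z up. Seen from the origin the tray nest is at y = -90 mm, and a white gear housing 90 x 90 mm, its top 55 mm above the bench, is at y = +105 mm. The nest has 6 mm high guide strips round the tray with about 2 mm of play
- crank_axis (a point): fixed point on the crank's vertical axis, over the middle of the gear housing, 88 mm above the bench (the height of the middle of the crank knob)
- crank (a joint): crank angle in rad, grows anticlockwise seen from above; starts between 0 and 1.2 and ends at a hard stop at 12.57 (two turns from 0). At 0, and at every full turn, the crank arm points along the fixture's +x; its knob is at that angle round the axis. Turning needs about 0.05 N m (roughly 1 to 2 N at the knob) and it stays where it is left; it drives the keeper jaw, 36 mm over two turns
- knob_grip (a point): middle of the crank's knob: an upright grey round knob 22 mm in diameter and 42 mm tall (67 to 109 mm above the bench), 45 mm from the crank axis, which spins freely on its pin, so a gripper may keep its heading while carrying it round. The steel arm below it is at 57 to 65 mm
- jaw (a joint): keeper jaw travel in m: 0 when fully over the tray's edge, 0.036 when fully drawn back towards the gear housing (fixture +y); moved only by the crank
- jaw_edge (a point): tip of the keeper jaw, a flat steel bar 50 mm wide and 8 mm thick, lying at first 9 to 13 mm over the tray's +y edge with 1.5 mm gap
- tray: loose aluminium sample tray 120 (x) x 100 (y) x 6 mm, 0.2 to 0.35 kg, lying in the fixture's nest, nearly parallel to the fixture; origin at the middle of its underside (15 mm above the bench at first), z up. A bridge handle stands over its middle: two posts at x = +-48 mm carry a black bar. A steel strip 4 mm thick lies on its +y side; with the ball in place it balances roughly under the bar
- tray_grip (a point): middle of the bridge handle's bar, 65 mm above the tray's underside: bar 110 mm long (tray x), 14 mm wide (tray y), 16 mm tall; 88 mm of it is free between the posts
- tray_pocket (a point): centre of the ball pocket on the tray's top: tray x = 0, y = -27 mm, 6 mm above the underside. The pocket is a clear window with a steel ring round it, 30 mm inside, 38 mm outside, 2 mm high; the ball rolls over it if the tray tips past about 30 degrees
- ball_center (a point): centre of the loose steel ball, 25 mm in diameter, about 0.06 kg, which rolls freely within the pocket
- station: fixed upward-looking inspection camera: black base 90 x 90 x 12 mm with an upright white cylinder 64 mm in diameter, top 45 mm above the bench; origin on the bench at its middle
- lens (a point): centre of the camera's round dark glass lens (44 mm in diameter), on the top of the cylinder, 45 mm above the bench, looking up
- jar: bystander: closed glass sample jar 48 mm in diameter, 60 mm tall; origin at its underside; not to be disturbed
- dish: bystander: shallow open glass dish 64 mm in diameter, 18 mm tall; origin at its underside; not to be disturbed
- objective: bystander: brass objective standing on the bench, 32 mm in diameter, 46 mm tall; origin at its underside; not to be disturbed
Not all that is in view belongs to the job. There is more than one size of the tray; the one meant has the size given above.

How it is judged (in metres and radians):
On the way, in this order (a step that is already met when the one before it is completed fails the run):
1. the crank is wound to its stop (within about 30 degrees), the jaw is off the tray (value of joint crank above 12 rad and value of joint jaw above 0.033 m), for 0.2 s.
2. the tray is lifted clear of the nest by the gripper (z of tray in the frame of fixture above 0.035 m and contact force between the fingers and tray above 1 N), for 0.2 s.
At the end, for the whole second after the job is handed in: The gripper holds the tray, nothing else carries it; it is still and level within 7 degrees, its ball pocket within 22 mm sideways of the lens centre and 30 to 80 mm above the lens, the ball in its pocket, the crank left wound, and the bystanders within 30 mm of where they stood (value of joint crank above 11.5 rad and horizontal distance between tray_pocket and lens below 0.022 m and z of tray_pocket in the frame of station between 0.075 and 0.125 m and angle between tray's own z axis and vertical below 0.12 rad and linear speed of tray below 0.03 m/s and contact force between the fingers and tray above 1 N and contact force between tray and station below 0.1 N and contact force between tray and fixture below 0.1 N and contact force between tray and jar below 0.1 N and contact force between tray and dish below 0.1 N and contact force between tray and objective below 0.1 N and not (distance between ball_center and tray_pocket above 0.022 m) and distance of each of jar, dish, objective from where it was at the start of the episode below 0.03 m); the arm keeps its last pose, push and grip.
It fails at once if the ball leaves the tray's pocket (distance between ball_center and tray_pocket above 0.022 m).
It fails at once if a bystander is moved more than 30 mm or tipped over (distance of any of jar, dish, objective from where it was at the start of the episode above 0.03 m or angle between any of jar, dish, objective's own z axis and vertical above 0.5 rad).
It also fails if it takes over 72 s, if anything falls off the work surface, if the arm or the gripper's body presses on something with over 40 N, if the wrist force passes 120 N, or if a joint passes its speed limit or range.

ROBOT

A 6-joint arm with a two-finger parallel gripper is mounted at the origin on the work surface. World frame = base frame: x ahead of the robot, y to its left, z up, the work surface at z = 0. Lengths are in mm, angles in rad, forces in N, time in s.
With the tool pointing down it reaches from about 300 to 775 mm from the base axis. Payload 14.6 kg.
Tool frame: the origin (TCP) lies on the centre line of the jaws, within the pads' length; the fingertips stand 19 mm ahead of it and the grasp point (between the pads) is the TCP (bot.tip_reach is the distance from the TCP to the fingertips, in mm); z points along the fingers, y is the line along which they close (so a half turn about z gives the same grasp; the last joint's range is limited). The gripper opens to 85 mm and grips with 20 to 120 N. Pads are 22 mm wide; open, the fingers measure 114 mm over their backs; the gripper's body (76 mm by 85 mm) begins 54 mm behind the grasp point. The pads swing forward as they close: fully open they stand 13 mm farther back than shut.
Start: joints at [1.18, 0.3, 1.521, -0, 1.321, -0.067], TCP at [174.992, 521.409, 250.281] pointing down, gripper open.
Joint ranges: [-3.03, 3.03], [-0.79, 2.21], [0.23, 2.52], [-1.04, 4.18], [0, 3.07], [-2.55, 2.55]. Speed limits (rad/s): [2.22, 2.22, 2.57, 3.14, 3.14, 3.14].

INTERFACE

Orientations are given as a unit quaternion [w, x, y, z].
In Python, from rig import bot gives the robot as it stands. Calls block until the motion is done:
- bot.move_to(position, orientation): joint-space move of the TCP to a pose.
- bot.servo_line(position, attitude=None, speed=150, until_force=None): straight line of the TCP; attitude=None keeps the orientation; speed is the mean speed in mm/s. With until_force (N) it stops when the force on the tool has changed by that much, and returns True; else False.
- bot.move_joints(angles): joint-space move.
- bot.move_gripper(opening, grip_force=None): finger opening in mm; grip_force is the grip in N (None keeps the last); returns when the fingers have stopped.
- bot.dwell(seconds).
- bot.ik(position, orientation): joint angles nearest the present ones, or None.
- bot.read_state(): the state.
- bot.read_camera(name): name is "side" or "top" or "wrist"; returns a dict with "image" (400x640x3 uint8, blue, green, red), "depth" (400x640 float32, mm along the optical axis (not along the pixel's ray), 0 where there is no reading), "fovy" (degrees; the focal length in pixels is half the picture's height over the tangent of half this angle, whatever the lens; pixels are square), "cx", "cy" (the principal point, pixels), "eye" and "attitude" of the camera in the world; the wrist camera has in their place "mount" (4x4, takes a point from camera to tool coordinates, whose origin is the TCP and whose axes are the flange's). Camera axes: x right, y down, z forward; pixel columns grow to the right and rows downward; lengths in mm; the calibration is good to about 2 mm. A picture is of the moment at which its call begins: read the wrist's pose just before it.
A pose or a line that the arm cannot do raises bot.MotionError and nothing moves.
- bot.finish_job(): hands the job in; it is judged then, once.
The state is a dict: "clock": time; "joint_positions": joint angles; "qvel": joint speeds; "effort": joint torques, N m; "ee_pos": TCP position; "tool_rot": TCP orientation; "ft_force": force on the tool from outside, world axes, zero at the start; "moment": the same for the moment, N m; "grip_width": finger opening in mm; "grip_force": force on a finger pad.
Only numpy, scipy, OpenCV 4.12 (cv2) and the standard library are available. Lean on these libraries where they do the work, as an engineer would, in place of code of your own. Each camera call takes 0.05 s, during which the arm holds its last target. There are 200 camera calls.

## Working session

There is one attempt and no reset: what is moved stays moved. The work goes in short steps, each a Python script; the robot and the scene stay as the last script left them, time stands still between calls to the robot, and variables do not carry over. Pictures are saved under pics/ and viewed, at most 10 in all, crops included, and the job is handed in when it is done.

```bash
ls; mkdir -p pics; python3 - <<'E'
from rig import bot
import cv2,numpy as np,pickle
s=bot.read_state();print(s)
d={}
for n in("top","side"):
    c=bot.read_camera(n);d[n]=c
    print(n,{k:v for k,v in c.items() if k not in("image","depth")}, (c["depth"]>0).mean())
    cv2.imwrite(f"pics/{n}0.png",c["image"])
pickle.dump(d,open("c0.pkl","wb"))
E
```

```text
pics
{'clock': 0.0, 'joint_positions': array([ 1.18039923e+00,  3.00510803e-01,  1.52159043e+00,  1.39507814e-05,
        1.32074042e+00, -6.65941609e-02]), 'qvel': array([-0.00207035, -0.0007358 ,  0.00167017,  0.00083056, -0.00087773,
        0.00149964]), 'effort': array([-1.17757663e-03, -5.43471801e+01, -3.61811578e+01, -8.66832374e-05,
        3.82212384e-03,  7.00010247e-06]), 'ee_pos': array([174.90772754, 521.21251818, 249.69557739]), 'tool_rot': array([-1.48038653e-04,  1.61196774e-01,  9.86922089e-01, -6.06736923e-04]), 'ft_force': array([-0.15996781,  0.45067208,  0.03175299]), 'moment': array([-0.00873977,  0.01647754, -0.01272603]), 'grip_force': 0.0, 'grip_width': 85.48945975937689}
top {'fovy': 54.387423837540275, 'cx': 317.99305160026336, 'cy': 200.75327022313493, 'eye': array([434.59989676, -79.23333876, 917.0992545 ]), 'attitude': array([ 0.05093823, -0.69602678,  0.71593547, -0.01970848])} 0.9959296875
side {'fovy': 52.12654442456409, 'cx': 323.99304123792876, 'cy': 194.1099710377077, 'eye': array([ 472.52515216, -673.99468646,  664.82365723]), 'attitude': array([-0.40080247,  0.91411221, -0.05884412,  0.01713522])} 0.9961171875
```

View pics/top0.png

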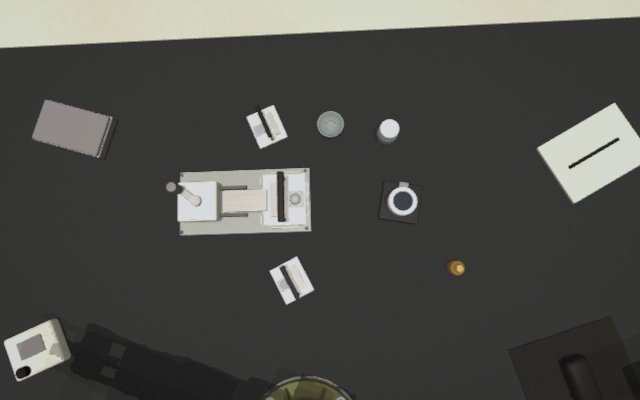

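View pics/side0.png

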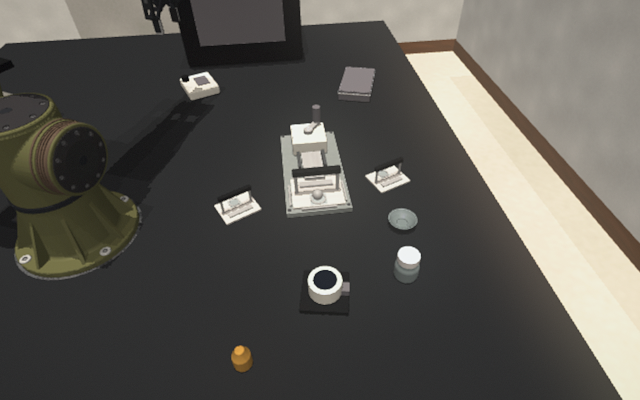

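The top view has +x up and +y to the left. Three tray-like things are visible: (286,200) in the fixture nest, (267,127) and (292,280), both small. The nest one should be the 120x100 tray, with its ball at (295,199). The crank axis is near (196,201), the knob near (171,187) and the lens near (403,201). I'll measure sizes and check with a crop.

```bash
cat > h.py <<'E'
import numpy as np,cv2
from scipy.spatial.transform import Rotation as R
def rot(q): return R.from_quat([q[1],q[2],q[3],q[0]])
def foc(c): return c["image"].shape[0]/2/np.tan(np.radians(c["fovy"])/2)
def pose(c,st=None):
    if "eye" in c: return rot(c["attitude"]).as_matrix(),np.array(c["eye"])
    T=np.eye(4);T[:3,:3]=rot(st["tool_rot"]).as_matrix();T[:3,3]=st["ee_pos"];M=T@c["mount"]
    return M[:3,:3],M[:3,3]
def plane(c,uv,z,st=None):
    Rm,e=pose(c,st);uv=np.atleast_2d(uv).astype(float);f=foc(c)
    d=np.c_[(uv[:,0]-c["cx"])/f,(uv[:,1]-c["cy"])/f,np.ones(len(uv))]@Rm.T
    return e+d*((z-e[2])/d[:,2])[:,None]
def cloud(c,st=None):
    Rm,e=pose(c,st);f=foc(c);v,u=np.mgrid[:400,:640];D=c["depth"]
    return np.dstack([(u-c["cx"])/f*D,(v-c["cy"])/f*D,D])@Rm.T+e
def down(yaw):  # tool down, closing axis (tool y) at angle yaw from world y (mod pi)
    q=(R.from_euler("z",yaw)*R.from_quat([1,0,0,0])).as_quat()
    return [q[3],q[0],q[1],q[2]]
E
python3 - <<'E'
import pickle
from h import *
d=pickle.load(open("c0.pkl","rb"));c=d["top"];im=c["image"]
P=cloud(c)
print("z at bench,deck,housing,lens,knob,bar",[P[v,u].round(1).tolist() for u,v in((100,300),(303,229),(185,210),(403,201),(171,187),(281,200))])
hsv=cv2.cvtColor(im,cv2.COLOR_BGR2HSV)
print("pix",[im[v,u].tolist() for u,v in((100,300),(303,229),(185,210),(270,215),(307,200),(171,187))])
# deck: bright pixels in region, largest contour
m=(im.max(2)>95).astype(np.uint8)
cs,_=cv2.findContours(m,cv2.RETR_EXTERNAL,cv2.CHAIN_APPROX_NONE)
for k in cs:
    if cv2.contourArea(k)<150: continue
    r=cv2.minAreaRect(k);print("blob",np.round(r[0],1),np.round(r[1],1),round(r[2],1))
for name,z,sel in(("bar",88,(slice(165,235),slice(262,312))),("knob",109,(slice(175,200),slice(160,182)))):
    H=P[sel][...,2];yy,xx=np.where(abs(H-z)<6);print(name,len(xx),P[sel][yy,xx].mean(0).round(1),P[sel][yy,xx].min(0).round(1),P[sel][yy,xx].max(0).round(1))
cv2.imwrite("pics/crop1.png",cv2.resize(im[90:320,160:430],None,fx=2.6,fy=2.6,interpolation=cv2.INTER_CUBIC))
E
```

```text
z at bench,deck,housing,lens,knob,bar [[306.3, 484.6, -2.0], [460.9, -4.1, 15.7], [509.6, 257.6, 57.9], [516.4, -231.6, 44.5], [555.1, 268.0, 110.0], [522.5, 36.2, 86.8]]
pix [[53, 54, 53], [181, 192, 190], [221, 219, 215], [208, 213, 213], [192, 200, 204], [143, 145, 152]]
blob [ 36.4 349.3] [44.  61.8] 65.6
blob [457.  267.5] [13. 14.] 90.0
blob [291.4 279.8] [39.4 32.2] 63.4
blob [402.9 200.1] [29.7 32.5] 41.2
blob [243.3 201.3] [ 64.  133.7] 88.2
blob [388.3 129.9] [20.1 22.8] 26.6
blob [330.  123.5] [25. 26.] 90.0
blob [266.6 126.3] [36.  31.2] 66.5
blob [593.5 152.7] [67.9 94.7] 59.6
blob [ 71.5 127.6] [72.2 43.1] 15.6
blob [319.5  23.5] [639.  47.] 0.0
bar 338 [531.7  39.2  87.3] [477.2  32.2  82.4] [586.3  46.9  91.8]
knob 84 [556.6 269.8 107.9] [546.9 259.7 103.8] [566.4 280.3 112. ]
```

View pics/crop1.png

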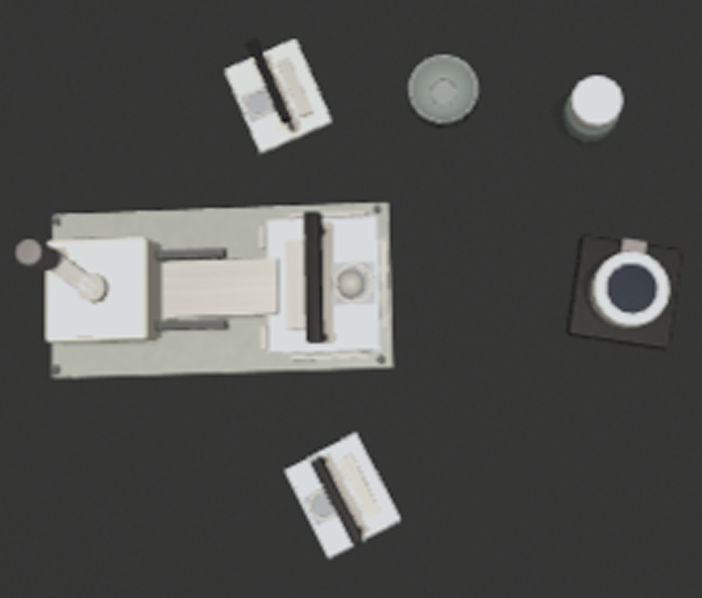

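The crop shows the big tray in the nest, with its bar at crop (314,277) and its ball at (352,283). The bar measures 109 mm, so this is the 120x100 tray. The two loose trays at crop (278,97) and (342,495) are about 60% of that size, so they are decoys. Next I'll fit the fixture frame.

```bash
python3 - <<'E'
import pickle
from h import *
d=pickle.load(open("c0.pkl","rb"));c=d["top"];im=c["image"];P=cloud(c)
cor=np.array([(52,213),(388,203),(393,367),(52,378)])/2.6+[160,90]
C=plane(c,cor,15);print(C.round(1).tolist(),[np.linalg.norm(C[i]-C[i-1]).round() for i in range(4)])
v=(C[0]-C[1])+(C[3]-C[2]);yf=v[:2]/np.linalg.norm(v[:2]);xf=np.array([yf[1],-yf[0]]);o=C.mean(0)[:2]
print("fix o",o,"yaw",np.arctan2(xf[1],xf[0]))
s=(slice(165,235),slice(262,312));Q=P[s][abs(P[s][...,2]-88)<6][:,:2]
w,V=np.linalg.eigh(np.cov(Q.T));b=V[:,1]*np.sign(V[0,1]);print("bar yaw",np.arctan2(b[1],b[0]), "bar c",Q.mean(0))
hub=plane(c,np.array([93,288])/2.6+[160,90],68)[0,:2]
print("axis from deck",o+105*yf,"axis from bar",Q.mean(0)+195*yf,"hub",hub)
# housing top from depth
s=(slice(175,230),slice(165,225));Z=P[s][...,2];H=P[s][abs(Z-56)<5];r=cv2.minAreaRect(H[:,:2].astype(np.float32));print("housing",r)
k=np.array([556.6,269.8])
for a in(o+105*yf,np.array(r[0])): e=k-a;print(np.linalg.norm(e),np.arctan2(e@yf,e@xf))
# lens dark ellipse
sub=im[175:230,378:425];m=((sub.max(2)<90)&(abs(P[175:230,378:425,2]-45)<8)).astype(np.uint8)
cs,_=cv2.findContours(m,0,2);k=max(cs,key=cv2.contourArea);(u,v),(a,bb),_=cv2.fitEllipse(k)
L=plane(c,[u+378,v+175],45);print("lens",L,a,bb,"px/mm",foc(c)/(917-45)*44)
E
```

```text
[[604.9, 287.4, 15.0], [603.6, -21.9, 15.0], [455.5, -22.8, 15.0], [453.9, 285.9, 15.0]] [np.float64(151.0), np.float64(309.0), np.float64(148.0), np.float64(309.0)]
fix o [529.44922705 132.15771839] yaw 0.00045925434512697185
bar yaw 0.010517086148647322 bar c [531.70576598  39.21157943]
axis from deck [529.40100534 237.15770732] axis from bar [531.61621139 234.21155886] hub [528.60089186 229.50753115]
housing ((530.6076049804688, 233.813232421875), (89.54975891113281, 89.83195495605469), 0.22185759246349335)
42.48887597524504 0.8756515174555147
44.39202675676505 0.9448163893613661
lens [[ 517.28906843 -230.52045977   45.        ]] 16.99921989440918 17.690696716308594 px/mm 19.64171033379843
```

```bash
python3 - <<'E'
from rig import bot
from h import *
import pickle
for y in (0,np.pi):
    print(y,bot.ik([530,235,250],down(y)),bot.ik([531.7,39.2,80],down(y)),bot.ik([517,-203,160],down(y)))
y=min((0,np.pi),key=lambda y:abs(bot.ik([530,235,250],down(y))[5]) if bot.ik([530,235,250],down(y)) is not None else 9)
print("yaw",y)
bot.move_to([500,235,290],down(y))
st=bot.read_state();c=bot.read_camera("wrist");pickle.dump((st,c),open("w1.pkl","wb"))
print(st["clock"],st["ee_pos"],c["fovy"],c["mount"].round(3).tolist(),pose(c,st)[1])
cv2.imwrite("pics/w1.png",c["image"])
E
```

```text
0 [ 3.54177409e-01  3.66645699e-01  1.43312517e+00 -4.44089210e-16
  1.34182179e+00  1.92497374e+00] [ 4.88911388e-03  4.69237960e-01  1.72287707e+00 -4.44089210e-16
  9.49477620e-01  1.57568544e+00] [-4.40097225e-01  4.01429180e-01  1.60489593e+00 -4.44089210e-16
  1.13526754e+00  1.13069910e+00]
3.141592653589793 [ 3.54177409e-01  3.66645699e-01  1.43312517e+00 -4.44089210e-16
  1.34182179e+00 -1.21661892e+00] [ 4.88911388e-03  4.69237960e-01  1.72287707e+00 -4.44089210e-16
  9.49477620e-01 -1.56590721e+00] [-4.40097225e-01  4.01429180e-01  1.60489593e+00 -4.44089210e-16
  1.13526754e+00 -2.01089355e+00]
yaw 3.141592653589793
1.7 [499.63192977 235.67721173 289.89766527] 60.283246484639044 [[0.0, -0.956, -0.295, 76.13], [1.0, -0.0, 0.001, 0.523], [-0.001, -0.295, 0.956, -124.33], [0.0, 0.0, 0.0, 1.0]] [423.53031467 236.14366264 414.24548012]
```

View pics/w1.png

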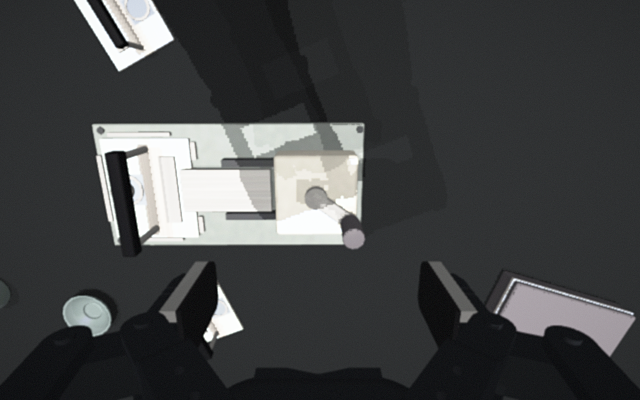

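The wrist view shows the knob top at (353,238) and the hub at (316,197). The area around the crank is clear. I'll measure both from here.

```bash
python3 - <<'E'
import pickle
from h import *
st,c=pickle.load(open("w1.pkl","rb"));P=cloud(c,st)
print("hub z",P[197,316],"knob",P[238,353],"house",P[175,290])
s=(slice(215,260),slice(330,375));m=(P[s][...,2]>101);m=m.astype(np.uint8)
cs,_=cv2.findContours(m,0,1);k=max(cs,key=cv2.contourArea);print(cv2.minEnclosingCircle(k))
Q=P[s][(abs(P[s][...,2]-109)<4)];print("knob",Q.mean(0),Q.min(0),Q.max(0),len(Q))
print("knob ray",plane(c,[353,238],109,st))
s=(slice(140,245),slice(262,372));H=P[s][abs(P[s][...,2]-56)<5];r=cv2.minAreaRect(H[:,:2].astype(np.float32));print("housing",r)
print("hub ray",plane(c,[316,197],P[197,316,2],st))
E
```

```text
hub z [527.32684609 234.85749995  64.12101063] knob [554.29398534 270.31038357 110.70751588] house [505.31870401 207.19033195  56.10475364]
((22.696786880493164, 21.73293113708496), 11.805185317993164)
knob [554.15048279 270.37679345 109.43253432] [544.00816279 259.96480187 105.19971535] [565.41479419 281.10955898 111.26615118] 386
knob ray [[555.02958046 270.5025843  109.        ]]
housing ((528.3922119140625, 234.23390197753906), (89.18916320800781, 89.95608520507812), 0.5028742551803589)
hub ray [[527.32684609 234.85749995  64.12101063]]
```

```bash
python3 - <<'E'
from rig import bot
from h import *
A=np.array([528.2,234.5]);K=[554.8,270.3];q=down(np.pi)
bot.move_gripper(50)
bot.move_to([*K,150],q)
print(bot.servo_line([*K,92],speed=80,until_force=8))
f0=bot.read_state()["ft_force"]
bot.move_gripper(10,grip_force=30)
s=bot.read_state();print(s["clock"],s["ee_pos"],s["grip_width"],s["grip_force"],s["ft_force"],f0)
for t in np.arange(.932+.2,1.8,.2):
    bot.servo_line([*(A+45*np.array([np.cos(t),np.sin(t)])),92],speed=60)
    s=bot.read_state();f=s["ft_force"]-f0;e=np.array([np.cos(t),np.sin(t)]);print(round(t,2),s["clock"],"rad",f[:2]@e,"tan",f[:2]@[-e[1],e[0]],f[2],s["grip_width"],np.hypot(*(s["ee_pos"][:2]-A)))
E
```

```text
False
4.0917 [554.91451052 270.32522502  92.54707676] 20.955363098817966 29.894793033599854 [-1.79295697 -2.74444978  4.17243262] [-0.04563562  0.19013774 -0.10991605]
1.13 4.3917 rad -8.311714572286345 tan 0.23239827783823905 8.442050930456173 21.134318019597757 44.62505335377888
1.33 4.6917 rad -8.748265228640461 tan 0.33726185075507015 7.947544492657614 21.073220619803088 44.46688779118741
1.53 4.9917 rad -9.525128555244951 tan 0.8574361946912634 7.780087247972393 20.96912209775032 44.37603951928491
1.73 5.2917 rad -10.057176480048815 tan 0.8348715826044588 5.645881494092764 21.030752480799094 44.27827934820494
```

```bash
python3 - <<'E'
from rig import bot
from h import *
A=np.array([528.2,234.5]);t=1.732;i=0
while t<12.6:
    t=min(t+.24,12.62);e=np.array([np.cos(t),np.sin(t)])
    bot.servo_line([*(A+45*e),92],speed=75)
    s=bot.read_state();f=s["ft_force"];tn=f[:2]@[-e[1],e[0]];i+=1
    if i%5==0 or t>12: print(round(t,2),round(s["clock"],2),"rad",(f[:2]@e).round(1),"tan",tn.round(1),f[2].round(1),s["grip_width"].round(1))
    if np.linalg.norm(f)>40 or tn<-15: print("stop",t,f,tn);break
c=bot.read_camera("top");cv2.imwrite("pics/t2.png",cv2.resize(c["image"][120:280,120:440],None,fx=2.5,fy=2.5,interpolation=cv2.INTER_CUBIC))
E
```

```text
Traceback (most recent call last):
AttributeError: 'float' object has no attribute 'round'
```

```bash
python3 - <<'E'
from rig import bot
from h import *
A=np.array([528.2,234.5]);t=2.932;i=0
print(bot.read_state()["ee_pos"]-[*(A+45*np.array([np.cos(t),np.sin(t)])),92])
while t<12.6:
    t=min(t+.24,12.62);e=np.array([np.cos(t),np.sin(t)])
    bot.servo_line([*(A+45*e),92],speed=75)
    s=bot.read_state();f=s["ft_force"];tn=f[:2]@[-e[1],e[0]];i+=1
    if i%5==0 or t>12: print("%.2f clk %.1f rad %.1f tan %.1f z %.1f w %.1f"%(t,s["clock"],f[:2]@e,tn,f[2],s["grip_width"]))
    if np.linalg.norm(f)>40 or tn<-15: print("stop",t,f,tn);break
c=bot.read_camera("top");cv2.imwrite("pics/t2.png",cv2.resize(c["image"][120:280,120:440],None,fx=2.5,fy=2.5,interpolation=cv2.INTER_CUBIC))
E
```

```text
[ 0.57288423 -0.04949207  0.53980966]
4.13 clk 8.2 rad 5.1 tan 1.4 z 11.1 w 21.1
5.33 clk 9.7 rad 9.0 tan 1.7 z 6.4 w 21.3
6.53 clk 11.1 rad 3.6 tan 1.1 z 6.7 w 21.2
7.73 clk 12.6 rad -7.2 tan 1.8 z 10.8 w 21.2
8.93 clk 14.0 rad -7.9 tan 1.2 z 5.0 w 20.8
10.13 clk 15.5 rad 3.1 tan 1.0 z 10.2 w 21.4
11.33 clk 17.0 rad 8.5 tan 1.1 z 7.6 w 21.2
12.05 clk 17.8 rad 7.7 tan 0.9 z 5.4 w 21.1
12.29 clk 18.1 rad 5.7 tan 1.8 z 5.8 w 21.2
12.53 clk 18.4 rad 4.8 tan 0.8 z 5.4 w 21.0
12.62 clk 18.7 rad 1.5 tan -20.6 z 10.0 w 21.1
stop 12.62 [  2.65226074 -20.51676327  10.04434186] -20.629437033606333
```

View pics/t2.png

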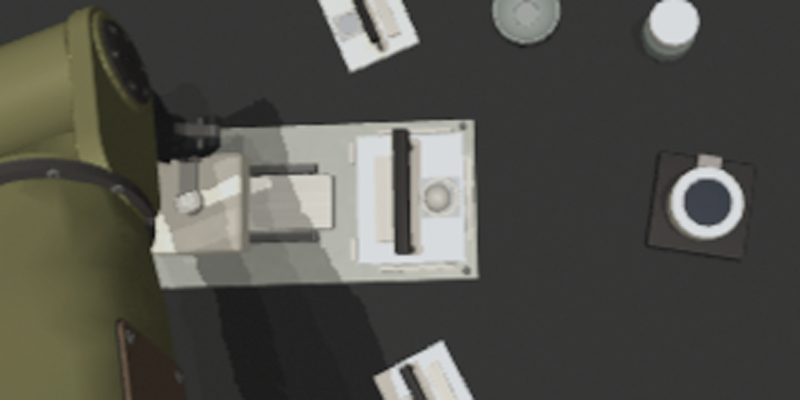

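The crank is hard against its stop at 12.6 rad with -20 N tangential. The jaw tip at (333,200) has drawn clear of the tray edge at (357,200). I'll release the knob and look at the handle from close up.

```bash
python3 - <<'E'
from rig import bot
from h import *
import pickle
bot.move_gripper(50)
p=bot.read_state()["ee_pos"]
bot.servo_line([p[0],p[1],160],speed=150)
bot.move_to([500,39,230],down(np.pi))
bot.dwell(.2)
st=bot.read_state();c=bot.read_camera("wrist");P=cloud(c,st);pickle.dump((st,c),open("w2.pkl","wb"))
# bar: depth heights around 88
m=(abs(P[...,2]-88)<5)&(abs(P[...,0]-530)<80)&(abs(P[...,1]-39)<40);Q=P[m][:,:2]
r=cv2.minAreaRect(Q.astype(np.float32));w,V=np.linalg.eigh(np.cov(Q.T));b=V[:,1]*np.sign(V[0,1])
print(st["clock"],"bar",r,"z",np.median(P[m][:,2]),"yaw",np.arctan2(b[1],b[0]),"mean",Q.mean(0))
cv2.imwrite("pics/w2.png",c["image"])
E
```

```text
20.8 bar ((530.3041381835938, 39.18370056152344), (109.76239776611328, 13.932697296142578), 0.14722657203674316) z 88.64155505662347 yaw 0.0005635328567577152 mean [526.58886137  39.19955791]
```

View pics/w2.png

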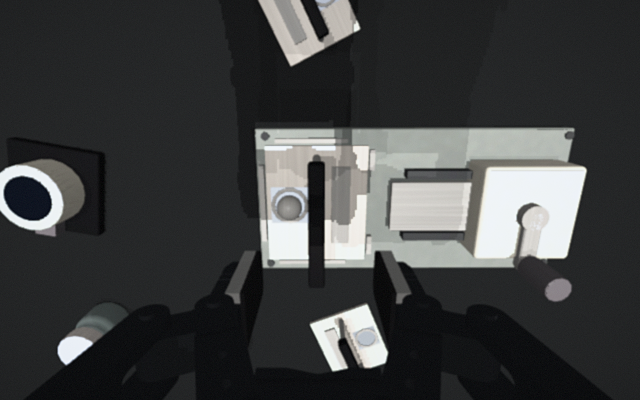

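The bar at (317,222) is centred between the pads and the tray is clear of the jaw. I'll grip the bar, lift, and check.

```bash
python3 - <<'E'
from rig import bot
from h import *
import pickle
st,c=pickle.load(open("w2.pkl","rb"));print("lens wrist",plane(c,[27,198],45,st))
q=down(np.pi);B=[530.3,39.2]
bot.move_to([*B,130],q)
print(bot.servo_line([*B,80],speed=60,until_force=8))
bot.move_gripper(5,grip_force=70)
s=bot.read_state();print(s["clock"],s["ee_pos"],s["grip_width"],s["grip_force"],s["ft_force"])
bot.servo_line([*B,100],speed=30)
bot.servo_line([*B,175],speed=60);bot.dwell(.3)
s=bot.read_state();print(s["clock"],s["ee_pos"],s["grip_width"],s["grip_force"],s["ft_force"],s["moment"])
c=bot.read_camera("side");cv2.imwrite("pics/s3.png",cv2.resize(c["image"][90:330,220:480],None,fx=2.4,fy=2.4,interpolation=cv2.INTER_CUBIC))
E
```

```text
lens wrist [[ 516.77780947 -230.84088829   45.        ]]
False
22.75 [530.41225531  39.14956641  80.24165189] 12.835743703813142 70.31072974205017 [-1.42101411 -0.54509276  2.55611612]
25.2667 [530.26579565  39.19769034 174.88758954] 12.767435880285056 69.51725363731384 [ 0.47567972 -0.03307379 -4.17891259] [0.01629112 0.00044087 0.02864988]
```

View pics/s3.png

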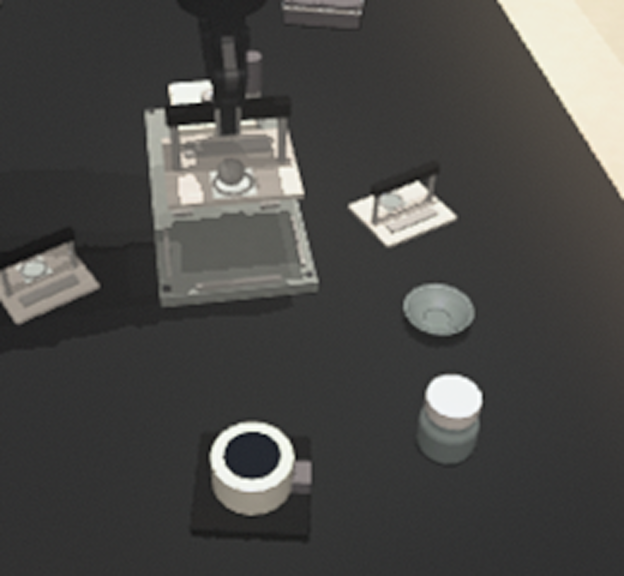

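The tray is lifted and looks level, with the ball at (232,172) inside its ring. The two lens measurements agree to within 1 mm, so I'll carry it over.

```bash
python3 - <<'E'
from rig import bot
from h import *
T=[517,-203.7]
bot.servo_line([*T,175],speed=90);bot.servo_line([*T,155],speed=40);bot.dwell(.4)
s=bot.read_state();print(s["clock"],s["ee_pos"],s["grip_width"],s["grip_force"],s["ft_force"],s["moment"])
for n in("side","top"):
    c=bot.read_camera(n);P=cloud(c)
    if n=="side": A=c["image"][130:370,180:460]
    else:
        B=c["image"][110:290,330:470]
    m=(abs(P[...,0]-517)<70)&(abs(P[...,1]+215)<80)&(abs(P[...,2]-96)<14)
    Q=P[m];G=np.c_[Q[:,:2]-Q[:,:2].mean(0),np.ones(len(Q))]
    for _ in range(4):
        k=np.linalg.lstsq(G,Q[:,2],rcond=None)[0];ok=abs(Q[:,2]-G@k)<4;Q,G=Q[ok],G[ok]
    print(n,"tray plane slope",k[:2].round(3),"z",k[2].round(1),"ext",Q.min(0).round(0),Q.max(0).round(0),len(Q))
A=cv2.resize(A,(560,480));B=cv2.resize(B,(240,309));o=np.zeros((480,800,3),np.uint8);o[:,:560]=A;o[:309,560:]=B
cv2.imwrite("pics/f.png",o)
E
```

```text
29.2167 [ 517.01794744 -203.7104707   155.08669417] 12.92635328204242 69.52586889266968 [-0.50660108  0.86372922 -3.93310035] [ 0.04047342 -0.00721904  0.03478361]
side tray plane slope [-0.     0.021] z 94.6 ext [ 457. -258.   90.] [ 577. -155.  100.] 2330
top tray plane slope [-0.025  0.012] z 95.3 ext [ 494. -251.   91.] [ 578. -153.   99.] 106
```

View pics/f.png

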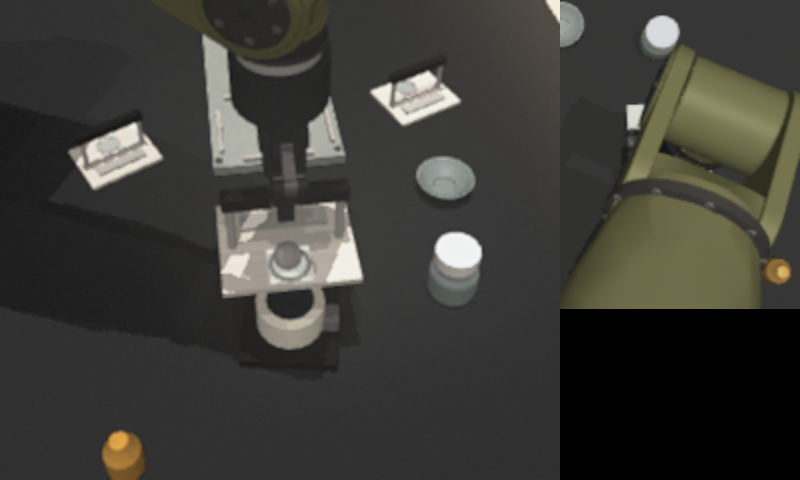

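The side view shows the ball in its ring at (289,258), above the lens. The tray plane is level to about 0.02 rad at z = 95 mm. It spans x 457–577 and y -258 to -155, which puts the pocket at about (517,-232), within 2 mm of the lens. The jar, dish and objective are untouched.

```bash
python3 -c "
from rig import bot
print(bot.finish_job())"
```

```text
the job is handed in; nothing more can be done
None
```

The job is handed in at about 29 s (no verdict was returned): I wound the crank to its stop and am holding the tray level, with the ball in its pocket about 5 cm above the lens and within about 2 mm of its centre.

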